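# Push the piston home and gauge its depth

### The job

Take the gauge rod from its rack, put its steel tip into the bore of the cylinder barrel on the gauging fixture and push the tight piston in there steadily until it bottoms, firmly but without ramming it. Leave the rod in the bore against the piston, and only then slide the marker forward along its guide until its face just touches the rod's tail, so that the depth can be read on the scale.

Things in the scene. Friction and masses are not known exactly. Their poses are not given: they have to be found in the camera images.
- rod_handle (a point): Centre of the black square grip (20 x 20 mm, 45 mm long) of the gauge rod, on the rod's axis. The rod lies level; its round steel shank (14 mm diameter, 95 mm long) points along +y, z up. Tip 117.5 mm from this point along +y, flat tail 22.5 mm along -y.
- rod_tip (a point): Middle of the end of the steel shank (tip chamfered 2.5 mm); +y points out of the tip along the rod.
- rod_tail (a point): Middle of the flat rear end of the rod's black grip, where the marker must touch; +y points along the rod to its tip.
- bore_mouth (a point): Centre of the mouth of the bore in the square aluminium cylinder barrel (50 x 50 x 90 mm), 45 mm above the table. +y points level INTO the bore along its axis, z up. Bore 17 mm wide with a 3 mm lead-in chamfer. In it sits a tight piston, face 15 to 50 mm deep at the start: drag about 6 N, stays where left. It bottoms on a hidden stop 20 to 30 mm further on.
- marker_face (a point): Middle of the front face (16 mm disc) of the sliding marker, on the bore axis, about 170 mm in front of the mouth at the start; +y points to the mouth. Touching means that this face meets the rod's tail.
- marker_tab (a point): Centre of the upright black tab by which the marker is pushed or held: 12 mm thick (x), 26 mm long (y), 38 mm high (z), 50 mm to the +x side of the bore axis, 84 mm above the table, top at 103 mm. The marker's bar and disc reach from under it to the bore axis. Nothing stands behind it (-y) or beside it above 65 mm.
- marker (a joint): Travel of the marker along its guide, in m: 0 rearmost (face 180 mm in front of the mouth), growing toward the mouth, to 0.128. It slides at about 2 N and stays where it is left; more than 15 N between marker and rod bends it.
- gauge_rod: The gauge rod as a whole, 140 mm long, about 0.2 kg; same origin and axes as its grip's centre. It must end in the bore, released.
- rack: Small fixed rack on which the rod lies at the start, 48 x 150 mm, origin under its middle, +y the way the rod points. The grip rests on a 10 mm wide rib at y = -45 mm, axis 40 mm above the table, 22 mm free under the grip on both sides of the rib; the shank lies in a notch open to the top at y = +45 mm.
- fixture: Fixed gauging fixture (base plate, barrel, rest rail, marker guide, scale); origin on the table under the bore mouth, +y into the bore. Piston bottoms 45 to 70 mm deep, felt only as a force that rises and lets nothing move on (meeting the piston gives a short jolt too); 12 to 20 N is plenty, over 35 N spoils it. Rest rail 12 mm wide under the axis, y -150 to -30 mm, top 10.7 mm below the axis.

How it is judged:
By the outcome, as a careful person would: the job done as asked, in the order asked, and still so for the second after the job is handed in, with the robot touching nothing.
It also fails if it takes over 64 s, if anything falls off the work surface, if the arm or the gripper's body presses on something with over 40 N, if the wrist force passes 120 N, or if a joint passes its speed limit or range.

### The arm

A 7-joint arm with a two-finger parallel gripper is mounted at the origin on a cart in front of the work surface, level with it; the furniture and walls round the work are solid. World frame = base frame: x ahead of the robot, y to its left, z up, the work surface at z = 0. Lengths are in m, angles in degrees, forces in N, time in s.
With the tool pointing down it reaches from about 0.4 to 0.9 m from the base axis. Payload 5.5 kg.
Tool frame: the origin (TCP) lies midway between the tips of the shut fingers; the grasp point (between the pads) lies 19 mm behind it (manip.grip_depth is the z of the grasp point in the tool frame, in m); z points along the fingers, y is the direction in which the jaws open and shut (so a half turn about z gives the same grasp; the last joint's range is limited). The gripper opens to 85 mm and grips with 20 to 120 N. Pads are 22 mm wide; open, the fingers measure 114 mm over their backs; the gripper's body (76 mm by 85 mm) begins 54 mm behind the grasp point. The pads swing forward as they close: fully open they stand 13 mm farther back than shut.
Start: joints at [-54.018, 28.699, -24.465, 88.831, 12.651, 65.22, -12.049], TCP at [0.232, 0.607, 0.231] pointing down, gripper open.
Joint ranges: [-164.97, 164.97], [-17.58, 116.51], [-87.97, 89.64], [11.32, 138.91], [-80.73, 260.73], [10.89, 115.49], [-147.41, 147.41]. Speed limits (degrees/s): [147.25, 147.25, 180, 180, 180, 180, 180].

### API

Orientations are given as a 3x3 rotation matrix whose columns are the frame's x, y, z axes.
In Python, from cell import sensors, imaging, ticket, manip gives the robot as it stands. The module is installed in compiled form; this text tells all that it offers.
- The arm moves only by the shell command python3 -m handwheel 'ROWS' [FORCE]. ROWS is JSON, a list of rows, each an object with "delta_rot": the turn, a rotation vector about the tool's x, y, z in degrees, a list of three; "travel": the shift along the tool's x, y, z in mm, a list of three; "grip": the opening in per cent of the stroke, from 0 (shut) to 100 (fully open). A call has 1 to 20 rows; each row is the pose to reach, as a shift and turn from the pose commanded when the call began, along the tool's axes at that moment; what a row does not reach only later rows make up. A row lasts 1/10 s, in which the tool goes at most 50 mm and 8.59 degrees, less where a joint would pass 70% of its speed; a pose out of reach is approached as far as the arm can. A call with a gripper value outside its range is refused whole. The fingers move at their own pace and stop on an object; FORCE is the grip in N (left out, the last holds). Time passes only in rows, so rows that repeat a pose let the fingers close. It gives the time, the measured TCP pose, the force and the opening at its end, in the units of the state.
- sensors.get_obs(): the state, without advancing time (a new reading comes with each control period).
- imaging.get_image(name): name is "scene" or "top" or "wrist"; returns the picture (400x640x3 uint8, blue, green, red); there is no depth.
- imaging.calibration(name): a dict with "camera_matrix" (3x3 intrinsics, pixels), "R" (3x3) and "t" (3): a world point X has camera coordinates R X + t. Camera axes: x right, y down, z forward; pixel columns grow to the right and rows downward; lengths in m; the calibration is good to about 2 mm. A picture is of the moment at which its call begins: read the wrist's pose just before it. calibration takes no time and is no camera call; for the wrist camera it gives the pose at the moment of the call.
- ticket.job_done(): hands the job in, once; it reports no verdict.
The state is a dict: "clock": time; "joint_positions": joint angles; "qvel": joint speeds; "effort": joint torques, N m; "tcp_pos": TCP position; "tcp_rot": TCP orientation; "force": force on the tool from outside, world axes, zero at the start; "torque": the same for the moment, N m; "finger_gap": finger opening in m.
Only numpy, scipy, OpenCV 4.12 (cv2) and the standard library are available. Lean on these libraries where they do the work, as an engineer would, in place of code of your own. Each camera call takes 0.05 s, during which the arm holds its last target. There are 200 camera calls.

## Working session

There is one attempt and no reset: what is moved stays moved. The work goes in short steps, Python scripts to look and compute and a shell command to move; the robot and the scene stay as the last step left them, time stands still between calls to the robot, and variables do not carry over. Pictures are saved under pics/ and viewed, about 8 in all and at most 12, crops included, and the job is handed in when it is done.

```bash
mkdir -p pics; python3 - <<'E'
from cell import sensors, imaging, manip
import cv2, numpy as np
np.set_printoptions(precision=4,suppress=True)
o=sensors.get_obs()
print(o['clock'],o['tcp_pos'],o['tcp_rot'],o['force'],o['finger_gap'],manip.grip_depth)
for n in ("scene","top"):
    c=imaging.calibration(n); print(n,c)
    cv2.imwrite(f"pics/{n}0.png",imaging.get_image(n))
E
```

```text
0.0 [0.2317 0.6066 0.2302] [[-0.9342  0.3567 -0.0008]
 [ 0.3567  0.9342 -0.0018]
 [ 0.0001 -0.002  -1.    ]] [-0.5379  0.984   0.102 ] 0.08540938499497086 -0.0187
scene {'camera_matrix': array([[498.8576,   0.    , 316.5125],
       [  0.    , 498.8576, 190.0403],
       [  0.    ,   0.    ,   1.    ]]), 'R': array([[ 0.5782, -0.8158,  0.0127],
       [-0.4684, -0.3447, -0.8135],
       [ 0.668 ,  0.4644, -0.5814]]), 't': array([-0.3698,  0.3135,  0.8064])}
top {'camera_matrix': array([[491.0737,   0.    , 317.2565],
       [  0.    , 491.0737, 199.9983],
       [  0.    ,   0.    ,   1.    ]]), 'R': array([[ 0.0027, -0.9999, -0.0098],
       [-0.9993, -0.0023, -0.0385],
       [ 0.0385,  0.0099, -0.9992]]), 't': array([-0.061 ,  0.552 ,  1.2293])}
```

View pics/scene0.png

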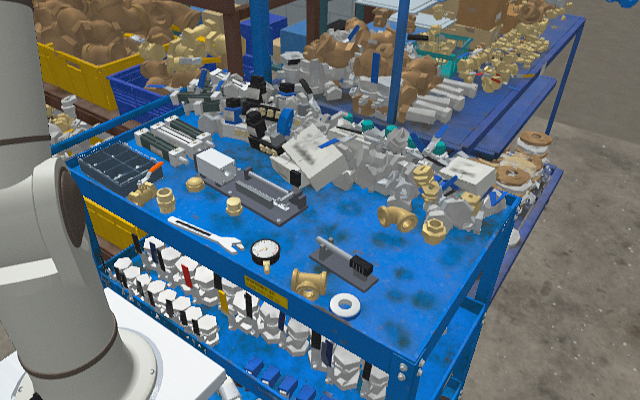

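View pics/top0.png

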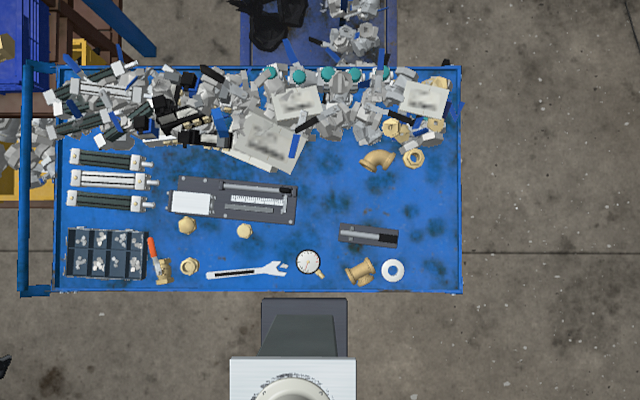

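The scene shows the rack (scene px 345,262; top px 368,236, with the grip on the right) and the fixture (top px 168–297 × 176–222, with the barrel on the left). Both point roughly along world +y. I'll enlarge the top view to get starting poses.

```bash
python3 - <<'E'
import cv2, numpy as np
im=cv2.imread('pics/top0.png')
a=cv2.resize(im[170:226,160:304],None,fx=5,fy=5,interpolation=cv2.INTER_CUBIC)
b=cv2.resize(im[216:254,330:404],None,fx=5,fy=5,interpolation=cv2.INTER_CUBIC)
o=np.zeros((a.shape[0]+b.shape[0],a.shape[1],3),np.uint8); o[:a.shape[0]]=a; o[a.shape[0]:,:b.shape[1]]=b
print(o.shape); cv2.imwrite('pics/crop.png',o)
E
```

```text
(470, 720, 3)
```

View pics/crop.png

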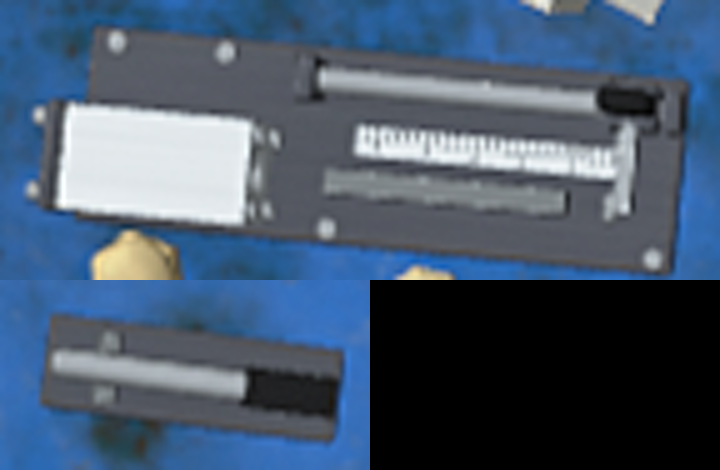

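The enlarged top view (px in the picture) shows the rod tip at (52,360) and its tail at (337,393). The barrel top's mouth edge runs from (250,120) to (242,223), the rail from (325,182) to (567,203), and the tab is at (628,100). I'll convert these to world coordinates.

```bash
cat > h.py <<'E'
import numpy as np
from cell import sensors, imaging
np.set_printoptions(precision=4,suppress=True)
def ray(c,uv,z):
    """world point at height z seen at pixel uv"""
    K,R,t=c['camera_matrix'],np.array(c['R']),np.array(c['t'])
    d=R.T@np.linalg.solve(K,[uv[0],uv[1],1.]); o=-R.T@t
    return o+d*(z-o[2])/d[2]
def proj(c,X):
    p=np.array(c['R'])@np.asarray(X)+c['t']; p=np.array(c['camera_matrix'])@p; return p[:2]/p[2]
def ang(d): return np.degrees(np.arctan2(-d[0],d[1]))   # yaw of +y axis from world y
E
python3 - <<'E'
from h import *
c=imaging.calibration('top')
f=lambda u,v,z:ray(c,(160+u/5,170+v/5),z)
g=lambda u,v,z:ray(c,(330+u/5,216+(v-280)/5),z)
tip,tail=g(52,360,.047),g(337,393,.05)
print('rod',tip,tail,ang(tip-tail),np.linalg.norm(tip-tail))
a,b=f(250,120,.07),f(242,223,.07); print('mouth edge',a,b,(a+b)/2, np.linalg.norm(a-b))
r1,r2=f(325,182,.0343),f(567,203,.0343); print('rail',r1,r2,ang(r1-r2),np.linalg.norm(r1-r2))
b1,b2=f(60,160,.07),f(246,171,.07);print('barrel ax',b1,b2,ang(b1-b2))
print('tab',f(628,100,.103))
E
```

```text
rod [ 0.4727 -0.1167  0.047 ] [ 0.4572 -0.2551  0.05  ] -6.399019062034312 0.13937915497049683
mouth edge [0.5637 0.1983 0.07  ] [0.5141 0.2016 0.07  ] [0.5389 0.1999 0.07  ] 0.04972387683940293
rail [0.5349 0.1689 0.0343] [0.5248 0.0487 0.0343] -4.806203146841965 0.12057135030010038
barrel ax [0.5442 0.2898 0.07  ] [0.5392 0.1999 0.07  ] -3.2372620307928286
tab [0.5719 0.0136 0.103 ]
```

```bash
cat >> h.py <<'E'
from scipy.spatial.transform import Rotation as Ro
def Rdown(yaw):
    """tool down, tool y along -/+ object x axis; yaw of object's +y axis from world +y"""
    a=np.radians(yaw); y=np.array([np.cos(a),np.sin(a),0]); z=np.array([0,0,-1.]); return np.column_stack([np.cross(y,z),y,z])
def rows(p,yaw,p0=None,R0=None):
    o=sensors.get_obs(); R0=np.array(o['tcp_rot']) if R0 is None else R0; p0=np.array(o['tcp_pos']) if p0 is None else p0
    print('travel',(R0.T@(np.asarray(p)-p0)*1000).round(1),'rot',np.degrees(Ro.from_matrix(R0.T@Rdown(yaw)).as_rotvec()).round(2))
E
python3 - <<'E'
from h import *
rows((.50,.08,.32),-4.8)
rows((.46,-.2327,.2),-6.4)
E
```

```text
travel [-438.5 -396.5  -89. ] rot [-0.09  0.06 73.9 ]
travel [-512.7 -702.6   31.6] rot [-0.09  0.06 75.5 ]
```

```bash
python3 -m handwheel '[{"travel":[-438.5,-396.5,-89],"delta_rot":[-0.1,0.06,73.9],"grip":100},{"travel":[-438.5,-396.5,-89],"delta_rot":[-0.1,0.06,73.9],"grip":100},{"travel":[-438.5,-396.5,-89],"delta_rot":[-0.1,0.06,73.9],"grip":100},{"travel":[-438.5,-396.5,-89],"delta_rot":[-0.1,0.06,73.9],"grip":100},{"travel":[-438.5,-396.5,-89],"delta_rot":[-0.1,0.06,73.9],"grip":100},{"travel":[-438.5,-396.5,-89],"delta_rot":[-0.1,0.06,73.9],"grip":100},{"travel":[-438.5,-396.5,-89],"delta_rot":[-0.1,0.06,73.9],"grip":100},{"travel":[-438.5,-396.5,-89],"delta_rot":[-0.1,0.06,73.9],"grip":100},{"travel":[-438.5,-396.5,-89],"delta_rot":[-0.1,0.06,73.9],"grip":100},{"travel":[-438.5,-396.5,-89],"delta_rot":[-0.1,0.06,73.9],"grip":100},{"travel":[-438.5,-396.5,-89],"delta_rot":[-0.1,0.06,73.9],"grip":100},{"travel":[-438.5,-396.5,-89],"delta_rot":[-0.1,0.06,73.9],"grip":100},{"travel":[-438.5,-396.5,-89],"delta_rot":[-0.1,0.06,73.9],"grip":100},{"travel":[-438.5,-396.5,-89],"delta_rot":[-0.1,0.06,73.9],"grip":100},{"travel":[-438.5,-396.5,-89],"delta_rot":[-0.1,0.06,73.9],"grip":100},{"travel":[-438.5,-396.5,-89],"delta_rot":[-0.1,0.06,73.9],"grip":100},{"travel":[-438.5,-396.5,-89],"delta_rot":[-0.1,0.06,73.9],"grip":100},{"travel":[-438.5,-396.5,-89],"delta_rot":[-0.1,0.06,73.9],"grip":100}]'
python3 - <<'E'
from h import *; import cv2, pickle
o=sensors.get_obs(); c=imaging.calibration('wrist'); im=imaging.get_image('wrist')
cv2.imwrite('pics/w1.png',im); pickle.dump(c,open('w1.pkl','wb'))
print(o['clock'],o['tcp_pos'],o['force'],c)
E
```

```text
clock: 1.9
tcp_pos: [0.4997, 0.0813, 0.3202]
tcp_rot: [[0.082, 0.997, 0.001], [0.997, -0.082, 0.002], [0.002, 0.0, -1.0]]
force: [0.2, -0.1, 0.3]
finger_gap: 0.0853
1.9 [0.4997 0.0813 0.3202] [ 0.2309 -0.121   0.2933] {'camera_matrix': array([[285.4133,   0.    , 319.3705],
       [  0.    , 285.4133, 203.0564],
       [  0.    ,   0.    ,   1.    ]]), 'R': array([[ 0.9966, -0.0825,  0.0014],
       [-0.0796, -0.9568,  0.2796],
       [-0.0217, -0.2788, -0.9601]]), 't': array([-0.4919,  0.0563,  0.4996])}
```

View pics/w1.png

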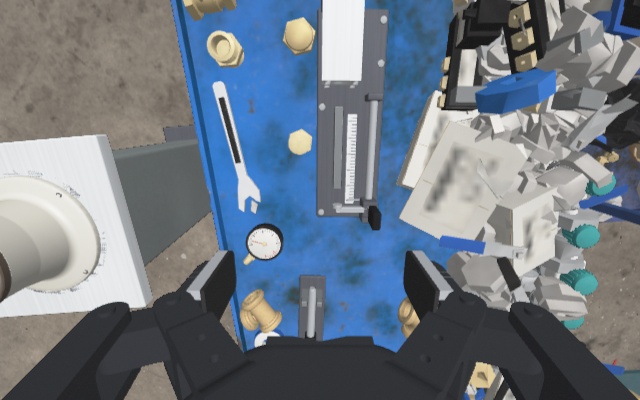

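The wrist view has image-up along world +y. The fixture spans px (318–387, 10–217), with the rail near x≈339 and y 107–188, the mouth edge at y≈80, and the tab at (374,217). The rod's shank is at (312,285–335). I'll enlarge the fixture for exact pixels.

```bash
python3 - <<'E'
import cv2, numpy as np
im=cv2.imread('pics/w1.png')
a=cv2.resize(im[60:240,305:395],None,fx=4,fy=4,interpolation=cv2.INTER_CUBIC)
cv2.imwrite('pics/crop2.png',cv2.rotate(a,cv2.ROTATE_90_CLOCKWISE))
E
```

```text
(no output)
```

View pics/crop2.png

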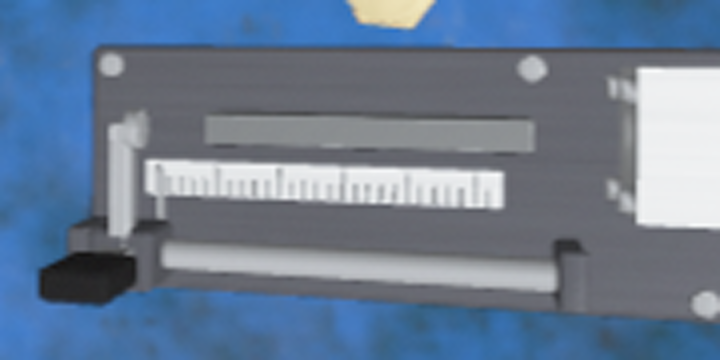

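Pixels in the rotated 4× crop: rail ends at (205,131) and (534,134), barrel-top mouth edge (638,68)–(638,226), disc centre (138,128), and tab top (80,275).

```bash
python3 - <<'E'
from h import *; import pickle
c=pickle.load(open('w1.pkl','rb'))
f=lambda X,Y,z:ray(c,(305+Y/4,60+(720-X)/4),z)
r2,r1=f(205,131,.0343),f(534,134,.0343);print('rail',r1,r2,ang(r1-r2),np.linalg.norm(r1-r2))
a,b=f(638,68,.07),f(638,226,.07);print('mouth',a,b,(a+b)/2,np.linalg.norm(a-b))
print('disc',f(138,128,.045),'tab',f(85,258,.103))
d=(r1-r2)/np.linalg.norm(r1-r2); print('mouth from rail',r1+.03*d, r2+.15*d)
# rod shank tip ~ top of shank
print('shank', ray(c,(313,288),.047), ray(c,(311,335),.047))
rows((.47,-.28,.15),-6.4); rows((.4597,-.30,.2),-6.4)
E
```

```text
rail [0.5349 0.1687 0.0343] [0.5261 0.0483 0.0343] -4.208612662383324 0.12071745605093859
mouth [0.5134 0.2006 0.07  ] [0.5638 0.1964 0.07  ] [0.5386 0.1985 0.07  ] 0.05057076119415197
disc [0.5227 0.0246 0.045 ] tab [0.5626 0.0202 0.103 ]
mouth from rail [0.5371 0.1986 0.0343] [0.5371 0.1979 0.0343]
shank [ 0.4733 -0.1149  0.047 ] [ 0.4614 -0.2087  0.047 ]
travel [-362.6   -0.1  169.6] rot [ 0.03 -0.1   1.68]
travel [-383.3   -8.7  119.5] rot [ 0.03 -0.1   1.68]
```

Both cameras agree: bore mouth ≈ (0.538, 0.199), yaw ≈ −4.6°. Next I'll hover over the rod grip and take one close look.

```bash
python3 - <<'E'
from h import *
rows((.4597,-.2327,.13),-6.4)
E
```

```text
travel [-316.4  -14.3  189.7] rot [ 0.03 -0.1   1.68]
```

```bash
python3 -m handwheel '[{"travel":[-316,-14,189.7],"delta_rot":[0,-0.1,1.7],"grip":85},{"travel":[-316,-14,189.7],"delta_rot":[0,-0.1,1.7],"grip":85},{"travel":[-316,-14,189.7],"delta_rot":[0,-0.1,1.7],"grip":85},{"travel":[-316,-14,189.7],"delta_rot":[0,-0.1,1.7],"grip":85},{"travel":[-316,-14,189.7],"delta_rot":[0,-0.1,1.7],"grip":85},{"travel":[-316,-14,189.7],"delta_rot":[0,-0.1,1.7],"grip":85},{"travel":[-316,-14,189.7],"delta_rot":[0,-0.1,1.7],"grip":85},{"travel":[-316,-14,189.7],"delta_rot":[0,-0.1,1.7],"grip":85},{"travel":[-316,-14,189.7],"delta_rot":[0,-0.1,1.7],"grip":85},{"travel":[-316,-14,189.7],"delta_rot":[0,-0.1,1.7],"grip":85},{"travel":[-316,-14,189.7],"delta_rot":[0,-0.1,1.7],"grip":85}]'
python3 - <<'E'
from h import *; import cv2, pickle
o=sensors.get_obs(); c=imaging.calibration('wrist'); im=imaging.get_image('wrist')
cv2.imwrite('pics/w2.png',im); pickle.dump(c,open('w2.pkl','wb'))
print(o['clock'],o['tcp_pos'],o['force'],-c['R'].T@c['t'],proj(c,(.4727,-.1167,.047)),proj(c,(.4572,-.2551,.05)))
E
```

```text
clock: 3.05
tcp_pos: [0.4609, -0.2314, 0.1307]
tcp_rot: [[0.111, 0.994, 0.002], [0.994, -0.111, 0.001], [0.001, 0.002, -1.0]]
force: [-0.8, 0.6, 0.7]
finger_gap: 0.0723
3.05 [ 0.4609 -0.2314  0.1307] [-0.7535  0.589   0.7362] [ 0.4686 -0.1602  0.275 ] [317.3503  56.7481] [317.6769 236.6695]
```

View pics/w2.png

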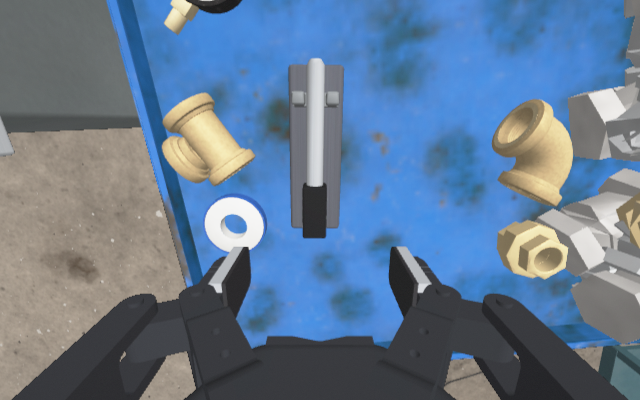

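The rod tip is at px (316,58) and the tail at (315,237), within 1–3 px of the prediction, so the grip centre ≈ (0.458, −0.2325) and yaw ≈ −6.7°.

```bash
python3 - <<'E'
from h import *
o=sensors.get_obs(); print(o['tcp_pos'])
rows((.458,-.2325,.025),-6.7)
E
```

```text
[ 0.4611 -0.2314  0.1308]
travel [ -1.5  -3.2 105.8] rot [ 0.13 -0.03  0.36]
```

```bash
python3 -m handwheel '[{"travel":[-1.5,-3.2,45],"delta_rot":[0,0,0.4],"grip":70},{"travel":[-1.5,-3.2,75],"delta_rot":[0,0,0.4],"grip":70},{"travel":[-1.5,-3.2,95],"delta_rot":[0,0,0.4],"grip":70},{"travel":[-1.5,-3.2,105.8],"delta_rot":[0,0,0.4],"grip":60},{"travel":[-1.5,-3.2,105.8],"delta_rot":[0,0,0.4],"grip":60},{"travel":[-1.5,-3.2,105.8],"delta_rot":[0,0,0.4],"grip":30},{"travel":[-1.5,-3.2,105.8],"delta_rot":[0,0,0.4],"grip":10},{"travel":[-1.5,-3.2,105.8],"delta_rot":[0,0,0.4],"grip":0},{"travel":[-1.5,-3.2,105.8],"delta_rot":[0,0,0.4],"grip":0},{"travel":[-1.5,-3.2,105.8],"delta_rot":[0,0,0.4],"grip":0},{"travel":[-1.5,-3.2,105.8],"delta_rot":[0,0,0.4],"grip":0},{"travel":[-1.5,-3.2,105.8],"delta_rot":[0,0,0.4],"grip":0}]' 90
```

```text
clock: 4.3
tcp_pos: [0.4578, -0.2344, 0.0258]
tcp_rot: [[0.12, 0.993, 0.003], [0.993, -0.12, -0.001], [-0.0, 0.003, -1.0]]
force: [-0.7, 1.4, 6.0]
finger_gap: 0.0187
```

```bash
python3 - <<'E'
from h import *
d=np.array([np.sin(np.radians(4.6)),np.cos(np.radians(4.6)),0]); m=np.array([.538,.199,0])
rows(m-.135*d+[0,0,.100],-4.6)
E
```

```text
travel [305.   33.3 -74.1] rot [ 0.19  0.02 -2.3 ]
```

```bash
python3 -m handwheel '[{"travel":[0,0,-15],"delta_rot":[0.2,0,0],"grip":0},{"travel":[0,0,-45],"delta_rot":[0.2,0,0],"grip":0},{"travel":[0,0,-80],"delta_rot":[0.2,0,0],"grip":0},{"travel":[20,2,-100],"delta_rot":[0.2,0,0],"grip":0},{"travel":[55,6,-110],"delta_rot":[0.2,0,-0.5],"grip":0},{"travel":[95,10,-110],"delta_rot":[0.2,0,-1],"grip":0},{"travel":[135,15,-110],"delta_rot":[0.2,0,-1.5],"grip":0},{"travel":[175,19,-110],"delta_rot":[0.2,0,-2],"grip":0},{"travel":[215,23,-110],"delta_rot":[0.2,0,-2.3],"grip":0},{"travel":[250,27,-105],"delta_rot":[0.2,0,-2.3],"grip":0},{"travel":[280,31,-95],"delta_rot":[0.2,0,-2.3],"grip":0},{"travel":[298,32.5,-80],"delta_rot":[0.2,0,-2.3],"grip":0},{"travel":[305,33.3,-74],"delta_rot":[0.2,0,-2.3],"grip":0},{"travel":[305,33.3,-74],"delta_rot":[0.2,0,-2.3],"grip":0},{"travel":[305,33.3,-74],"delta_rot":[0.2,0,-2.3],"grip":0}]'
python3 - <<'E'
from h import *; import cv2, pickle
o=sensors.get_obs(); c=imaging.calibration('wrist'); im=imaging.get_image('wrist')
cv2.imwrite('pics/w3.png',im); pickle.dump(c,open('w3.pkl','wb'))
print(o['clock'],o['tcp_pos'],o['force'],o['finger_gap'])
E
```

```text
clock: 5.8
tcp_pos: [0.5261, 0.0631, 0.0986]
tcp_rot: [[0.082, 0.997, -0.003], [0.997, -0.082, -0.001], [-0.001, -0.003, -1.0]]
force: [0.3, 0.1, -1.9]
finger_gap: 0.0186
5.8 [0.5261 0.0631 0.0986] [ 0.328   0.0971 -1.8605] 0.01856178784352386
```

View pics/w3.png

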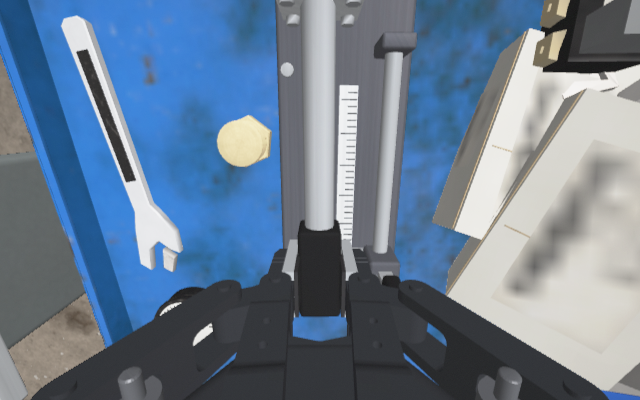

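The rod is held straight. Its shank centre is at about (321,215) near the grip and (319.5,5) at the picture's top, and the rail and mouth bolts lie beneath. I'll measure the rod axis against the bore axis.

```bash
python3 - <<'E'
from h import *; import pickle, cv2
c=pickle.load(open('w3.pkl','rb')); im=cv2.imread('pics/w3.png').astype(int)
P=[]
for v in (10,40,80,120,160,200,215):
    g=im[v,280:365]; s=g.max(1)-g.min(1)
    k=im[v,285:360].sum(1); e=np.abs(np.diff(k)); i=np.argsort(e)[::-1][:6]+285
    # shank run around col 320: brightness > 330
    b=im[v].sum(1)>330; l=r=320
    while b[l-1]: l-=1
    while b[r+1]: r+=1
    q=ray(c,((l+r)/2,v),.113); P.append(q); print(v,l,r,q)
P=np.array(P); 
f=np.polyfit(P[:,1],P[:,0],1); print('yaw',-np.degrees(np.arctan(f[0])),'x at y=.18',np.polyval(f,.18),'bore axis x',.538-(.199-.18)*np.tan(np.radians(4.6)))
print('x at tcp y',np.polyval(f,.0631))
E
```

```text
10 302 412 [0.5504 0.1748 0.113 ]
40 303 335 [0.5346 0.1655 0.113 ]
80 303 335 [0.5333 0.1505 0.113 ]
120 304 334 [0.532  0.1344 0.113 ]
160 304 334 [0.5306 0.117  0.113 ]
200 305 333 [0.529  0.0982 0.113 ]
215 305 333 [0.5284 0.0907 0.113 ]
yaw -10.309605553725621 x at y=.18 0.5425902455476491 bore axis x 0.536471296297321
x at tcp y 0.5213256690397771
```

```bash
python3 -m handwheel '[{"travel":[7,0.5,20],"delta_rot":[-0.1,0,0],"grip":0},{"travel":[7,0.5,45],"delta_rot":[-0.1,0,0],"grip":0},{"travel":[7,0.5,58],"delta_rot":[-0.1,0,0],"grip":0},{"travel":[7,0.5,63],"delta_rot":[-0.1,0,0],"grip":0},{"travel":[7,0.5,66],"delta_rot":[-0.1,0,0],"grip":0},{"travel":[7,0.5,67],"delta_rot":[-0.1,0,0],"grip":0},{"travel":[7,0.5,67],"delta_rot":[-0.1,0,0],"grip":0}]'
```

```text
clock: 6.55
tcp_pos: [0.5277, 0.0715, 0.0319]
tcp_rot: [[0.08, 0.997, 0.0], [0.997, -0.08, 0.0], [0.0, 0.0, -1.0]]
force: [0.4, 1.1, -1.2]
finger_gap: 0.018
```

```bash
python3 -m handwheel '[{"travel":[3,0,0],"delta_rot":[0,0,0],"grip":0},{"travel":[6,0,0],"delta_rot":[0,0,0],"grip":0},{"travel":[9,0,0],"delta_rot":[0,0,0],"grip":0},{"travel":[12,0,0],"delta_rot":[0,0,0],"grip":0},{"travel":[15,0,0],"delta_rot":[0,0,0],"grip":0},{"travel":[18,0,0],"delta_rot":[0,0,0],"grip":0},{"travel":[18,0,0],"delta_rot":[0,0,0],"grip":0}]'
```

```text
clock: 7.25
tcp_pos: [0.5285, 0.0903, 0.0312]
tcp_rot: [[0.079, 0.997, -0.001], [0.997, -0.079, 0.0], [0.0, -0.001, -1.0]]
force: [-0.3, 0.7, -1.9]
finger_gap: 0.0182
```

```bash
python3 -m handwheel '[{"travel":[2,0,0],"delta_rot":[0,0,0],"grip":0},{"travel":[4,0,0],"delta_rot":[0,0,0],"grip":0},{"travel":[6,0,0],"delta_rot":[0,0,0],"grip":0},{"travel":[8,0,0],"delta_rot":[0,0,0],"grip":0},{"travel":[10,0,0],"delta_rot":[0,0,0],"grip":0},{"travel":[12,0,0],"delta_rot":[0,0,0],"grip":0}]'
python3 -m handwheel '[{"travel":[2,0,0],"delta_rot":[0,0,0],"grip":0},{"travel":[4,0,0],"delta_rot":[0,0,0],"grip":0},{"travel":[6,0,0],"delta_rot":[0,0,0],"grip":0},{"travel":[8,0,0],"delta_rot":[0,0,0],"grip":0}]'
```

```text
clock: 7.85
tcp_pos: [0.5295, 0.1017, 0.0312]
tcp_rot: [[0.08, 0.997, -0.001], [0.997, -0.08, 0.0], [0.0, -0.001, -1.0]]
force: [0.1, -0.3, -1.9]
finger_gap: 0.0183
clock: 8.25
tcp_pos: [0.5301, 0.1097, 0.0313]
tcp_rot: [[0.08, 0.997, -0.001], [0.997, -0.08, 0.0], [0.0, -0.001, -1.0]]
force: [0.8, 0.4, -2.2]
finger_gap: 0.0183
```

```bash
python3 -m handwheel '[{"travel":[2,0.2,0],"delta_rot":[0,0,0],"grip":0},{"travel":[4,0.4,0],"delta_rot":[0,0,0],"grip":0},{"travel":[6,0.5,0],"delta_rot":[0,0,0],"grip":0}]'
python3 -m handwheel '[{"travel":[2,0,0],"delta_rot":[0,0,0],"grip":0},{"travel":[4,0,0],"delta_rot":[0,0,0],"grip":0},{"travel":[6,0,0],"delta_rot":[0,0,0],"grip":0}]'
```

```text
clock: 8.55
tcp_pos: [0.5312, 0.1156, 0.0313]
tcp_rot: [[0.08, 0.997, -0.001], [0.997, -0.08, 0.0], [0.0, -0.001, -1.0]]
force: [0.3, -0.2, -3.3]
finger_gap: 0.0184
clock: 8.85
tcp_pos: [0.5312, 0.1191, 0.0311]
tcp_rot: [[0.082, 0.997, -0.002], [0.997, -0.082, -0.002], [-0.002, -0.002, -1.0]]
force: [-0.5, -6.7, 0.5]
finger_gap: 0.0183
```

Piston met at TCP y≈0.117, drag about 6.7 N. I'll push on steadily.

```bash
python3 -m handwheel '[{"travel":[1.5,0,0],"delta_rot":[0,0,0],"grip":0},{"travel":[3,0,0],"delta_rot":[0,0,0],"grip":0},{"travel":[4.5,0,0],"delta_rot":[0,0,0],"grip":0},{"travel":[6,0,0],"delta_rot":[0,0,0],"grip":0}]'
python3 -m handwheel '[{"travel":[1.5,0,0],"delta_rot":[0,0,0],"grip":0},{"travel":[3,0,0],"delta_rot":[0,0,0],"grip":0},{"travel":[4.5,0,0],"delta_rot":[0,0,0],"grip":0},{"travel":[6,0,0],"delta_rot":[0,0,0],"grip":0}]'
```

```text
clock: 9.25
tcp_pos: [0.5317, 0.1247, 0.0311]
tcp_rot: [[0.082, 0.997, -0.002], [0.997, -0.082, -0.003], [-0.003, -0.002, -1.0]]
force: [-0.9, -5.9, -0.3]
finger_gap: 0.0184
clock: 9.65
tcp_pos: [0.5322, 0.1307, 0.0311]
tcp_rot: [[0.082, 0.997, -0.002], [0.997, -0.082, -0.003], [-0.003, -0.002, -1.0]]
force: [-0.6, -5.5, -0.6]
finger_gap: 0.0183
```

```bash
python3 -m handwheel '[{"travel":[1.5,0,0],"delta_rot":[0,0,0],"grip":0},{"travel":[3,0,0],"delta_rot":[0,0,0],"grip":0},{"travel":[4.5,0,0],"delta_rot":[0,0,0],"grip":0}]'
python3 -m handwheel '[{"travel":[1,0,0],"delta_rot":[0,0,0],"grip":0},{"travel":[2,0,0],"delta_rot":[0,0,0],"grip":0},{"travel":[3,0,0],"delta_rot":[0,0,0],"grip":0}]'
python3 -m handwheel '[{"travel":[1,0,0],"delta_rot":[0,0,0],"grip":0},{"travel":[2,0,0],"delta_rot":[0,0,0],"grip":0},{"travel":[3,0,0],"delta_rot":[0,0,0],"grip":0}]'
```

```text
clock: 9.95
tcp_pos: [0.5326, 0.1351, 0.0311]
tcp_rot: [[0.082, 0.997, -0.002], [0.997, -0.082, -0.003], [-0.003, -0.002, -1.0]]
force: [-0.1, -5.8, 0.0]
finger_gap: 0.0185
clock: 10.25
tcp_pos: [0.5328, 0.1381, 0.0311]
tcp_rot: [[0.082, 0.997, -0.002], [0.997, -0.082, -0.003], [-0.003, -0.002, -1.0]]
force: [-0.7, -6.8, -0.1]
finger_gap: 0.0186
clock: 10.55
tcp_pos: [0.533, 0.1403, 0.031]
tcp_rot: [[0.083, 0.997, -0.002], [0.997, -0.083, -0.003], [-0.004, -0.002, -1.0]]
force: [-1.0, -8.9, 0.6]
finger_gap: 0.0186
```

```bash
python3 -m handwheel '[{"travel":[0.6,0,0],"delta_rot":[0,0,0],"grip":0},{"travel":[1.2,0,0],"delta_rot":[0,0,0],"grip":0}]'
python3 -m handwheel '[{"travel":[0.5,0,0],"delta_rot":[0,0,0],"grip":0},{"travel":[1,0,0],"delta_rot":[0,0,0],"grip":0}]'
```

```text
clock: 10.75
tcp_pos: [0.5329, 0.1403, 0.0309]
tcp_rot: [[0.084, 0.996, -0.003], [0.996, -0.084, -0.005], [-0.005, -0.003, -1.0]]
force: [-1.3, -11.2, 0.8]
finger_gap: 0.0185
clock: 10.95
tcp_pos: [0.5329, 0.1403, 0.0309]
tcp_rot: [[0.084, 0.996, -0.004], [0.996, -0.084, -0.005], [-0.006, -0.003, -1.0]]
force: [-1.1, -13.1, 1.8]
finger_gap: 0.0185
```

```bash
python3 -m handwheel '[{"travel":[0.8,0,0],"delta_rot":[0,0,0],"grip":0},{"travel":[1.6,0,0],"delta_rot":[0,0,0],"grip":0},{"travel":[1.6,0,0],"delta_rot":[0,0,0],"grip":0},{"travel":[1.6,0,0],"delta_rot":[0,0,0],"grip":0}]'
```

```text
clock: 11.35
tcp_pos: [0.5328, 0.1404, 0.0308]
tcp_rot: [[0.085, 0.996, -0.004], [0.996, -0.085, -0.007], [-0.007, -0.004, -1.0]]
force: [-2.3, -14.8, 2.5]
finger_gap: 0.0183
```

```bash
python3 -m handwheel '[{"travel":[-1.5,0,0],"delta_rot":[0,0,0],"grip":0},{"travel":[-3,0,0],"delta_rot":[0,0,0],"grip":0},{"travel":[-4.5,0,0],"delta_rot":[0,0,0],"grip":0},{"travel":[-5.2,0,0],"delta_rot":[0,0,0],"grip":0}]'
```

```text
clock: 11.75
tcp_pos: [0.5331, 0.1403, 0.0311]
tcp_rot: [[0.082, 0.997, -0.002], [0.997, -0.082, -0.002], [-0.002, -0.002, -1.0]]
force: [-0.1, -5.3, -0.9]
finger_gap: 0.0185
```

```bash
python3 -m handwheel '[{"travel":[-1.2,0,0],"delta_rot":[0,0,0],"grip":0},{"travel":[-2.3,0,0],"delta_rot":[0,0,0],"grip":0},{"travel":[-2.3,0,0],"delta_rot":[0,0,0],"grip":0}]'
```

```text
clock: 12.05
tcp_pos: [0.5332, 0.1403, 0.0313]
tcp_rot: [[0.08, 0.997, -0.001], [0.997, -0.08, 0.0], [0.0, -0.001, -1.0]]
force: [0.6, -3.0, -2.0]
finger_gap: 0.0185
```

Unloaded to 3 N with the rod still against the piston. Now I'll open the fingers.

```bash
python3 -m handwheel '[{"travel":[-0.8,0,0],"delta_rot":[0,0,0],"grip":15},{"travel":[-0.8,0,0],"delta_rot":[0,0,0],"grip":30},{"travel":[-0.8,0,0],"delta_rot":[0,0,0],"grip":45},{"travel":[-0.8,0,0],"delta_rot":[0,0,0],"grip":45},{"travel":[-0.8,0,0],"delta_rot":[0,0,0],"grip":45}]'
python3 -m handwheel '[{"travel":[0,0,-10],"delta_rot":[0,0,0],"grip":45},{"travel":[0,0,-35],"delta_rot":[0,0,0],"grip":45},{"travel":[0,0,-75],"delta_rot":[0,0,0],"grip":45},{"travel":[0,0,-110],"delta_rot":[0,0,0],"grip":30},{"travel":[0,0,-130],"delta_rot":[0,0,0],"grip":0},{"travel":[0,0,-130],"delta_rot":[0,0,0],"grip":0}]'
python3 - <<'E'
from h import *; import cv2, pickle
o=sensors.get_obs(); c=imaging.calibration('wrist'); im=imaging.get_image('wrist')
cv2.imwrite('pics/w4.png',im); pickle.dump(c,open('w4.pkl','wb'))
print(o['clock'],o['tcp_pos'],o['force'],o['finger_gap'])
E
```

```text
clock: 12.55
tcp_pos: [0.5332, 0.1398, 0.0314]
tcp_rot: [[0.08, 0.997, -0.001], [0.997, -0.08, 0.001], [0.0, -0.001, -1.0]]
force: [0.2, 0.8, -0.4]
finger_gap: 0.0388
clock: 13.15
tcp_pos: [0.5358, 0.1401, 0.1657]
tcp_rot: [[0.08, 0.997, 0.006], [0.997, -0.08, 0.003], [0.003, 0.006, -1.0]]
force: [0.4, 0.5, -0.3]
finger_gap: 0.0003
13.15 [0.5358 0.1401 0.1657] [ 0.4376  0.4853 -0.2604] 0.0002688204533489633
```

```bash
python3 - <<'E'
from h import *
rows((.5686,-.041,.14),-4.6)
E
```

```text
travel [-177.5   48.4   23.4] rot [ 0.16 -0.12  0.  ]
```

```bash
python3 -m handwheel '[{"travel":[-45,12,0],"delta_rot":[0.2,-0.1,0],"grip":0},{"travel":[-90,24,0],"delta_rot":[0.2,-0.1,0],"grip":0},{"travel":[-135,36,0],"delta_rot":[0.2,-0.1,0],"grip":0},{"travel":[-165,45,10],"delta_rot":[0.2,-0.1,0],"grip":0},{"travel":[-177.5,48.4,23],"delta_rot":[0.2,-0.1,0],"grip":0},{"travel":[-177.5,48.4,23],"delta_rot":[0.2,-0.1,0],"grip":0},{"travel":[-177.5,48.4,23],"delta_rot":[0.2,-0.1,0],"grip":0}]'
python3 - <<'E'
from h import *; import cv2, pickle
o=sensors.get_obs(); c=imaging.calibration('wrist'); im=imaging.get_image('wrist')
cv2.imwrite('pics/w5.png',im); pickle.dump(c,open('w5.pkl','wb'))
print(o['clock'],o['tcp_pos'],o['force'],o['finger_gap'])
E
```

```text
clock: 13.9
tcp_pos: [0.566, -0.0395, 0.1369]
tcp_rot: [[0.079, 0.997, -0.008], [0.997, -0.079, -0.0], [-0.001, -0.008, -1.0]]
force: [-0.1, 0.7, 0.5]
finger_gap: 0.0002
13.9 [ 0.566  -0.0395  0.1369] [-0.1015  0.7225  0.5257] 0.000239690199664893
```

View pics/w5.png

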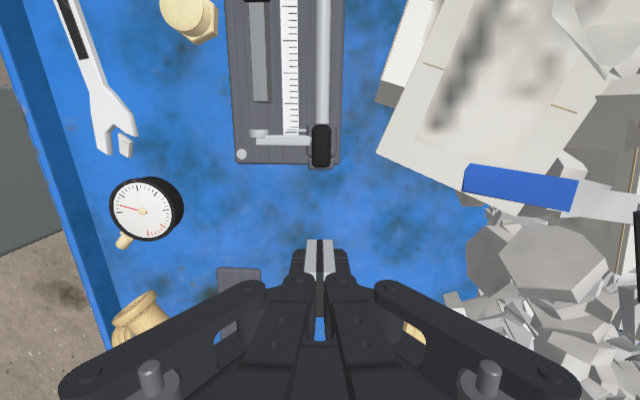

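The view shows the tab at px (312–331, 124–167), the marker bar and disc at (250–310, 128–143), and the closed fingertips at (320,242), in line behind the tab. The rod tail is at the top edge (257,0).

```bash
python3 - <<'E'
from h import *; import pickle
c=pickle.load(open('w5.pkl','rb'))
for q in ((321,124),(321,145),(321,155),(321,165)): print(q, ray(c,q,.103), ray(c,q,.065))
print('disc front',ray(c,(262,132),.05),'rod tail',ray(c,(258,0),.055))
rows((.569,-.035,.078),-4.6)
E
```

```text
(321, 124) [0.5724 0.0293 0.103 ] [0.5723 0.0287 0.065 ]
(321, 145) [0.5714 0.0169 0.103 ] [0.5711 0.0136 0.065 ]
(321, 155) [0.5709 0.0108 0.103 ] [0.5705 0.0063 0.065 ]
(321, 165) [0.5704 0.0046 0.103 ] [ 0.5699 -0.0013  0.065 ]
disc front [0.5254 0.0261 0.05  ] rod tail [0.5357 0.1134 0.055 ]
travel [ 4.   2.5 59.5] rot [-0.36  0.02  0.16]
```

```bash
python3 -m handwheel '[{"travel":[2,2.5,25],"delta_rot":[-0.4,0,0.2],"grip":0},{"travel":[4,2.5,50],"delta_rot":[-0.4,0,0.2],"grip":0},{"travel":[4,2.5,58],"delta_rot":[-0.4,0,0.2],"grip":0},{"travel":[4,2.5,58],"delta_rot":[-0.4,0,0.2],"grip":0},{"travel":[12,2.5,58],"delta_rot":[-0.4,0,0.2],"grip":0},{"travel":[18,2.5,58],"delta_rot":[-0.4,0,0.2],"grip":0},{"travel":[22,2.5,58],"delta_rot":[-0.4,0,0.2],"grip":0},{"travel":[24,2.5,58],"delta_rot":[-0.4,0,0.2],"grip":0}]'
python3 -m handwheel '[{"travel":[2,0,0],"delta_rot":[0,0,0],"grip":0},{"travel":[4,0,0],"delta_rot":[0,0,0],"grip":0},{"travel":[6,0,0],"delta_rot":[0,0,0],"grip":0},{"travel":[8,0,0],"delta_rot":[0,0,0],"grip":0},{"travel":[10,0,0],"delta_rot":[0,0,0],"grip":0},{"travel":[12,0,0],"delta_rot":[0,0,0],"grip":0},{"travel":[14,0,0],"delta_rot":[0,0,0],"grip":0},{"travel":[16,0,0],"delta_rot":[0,0,0],"grip":0}]'
```

```text
clock: 14.75
tcp_pos: [0.5719, -0.0167, 0.0809]
tcp_rot: [[0.082, 0.997, 0.004], [0.997, -0.082, -0.001], [-0.001, 0.004, -1.0]]
force: [-0.6, 0.6, -0.1]
finger_gap: 0.0
clock: 15.55
tcp_pos: [0.5726, -0.0023, 0.0801]
tcp_rot: [[0.084, 0.996, 0.002], [0.996, -0.084, -0.002], [-0.002, 0.002, -1.0]]
force: [-0.2, -2.7, 0.2]
finger_gap: 0.0001
```

```bash
python3 -m handwheel '[{"travel":[2.5,0,0],"delta_rot":[0,0,0],"grip":0},{"travel":[5,0,0],"delta_rot":[0,0,0],"grip":0},{"travel":[7.5,0,0],"delta_rot":[0,0,0],"grip":0},{"travel":[10,0,0],"delta_rot":[0,0,0],"grip":0},{"travel":[12.5,0,0],"delta_rot":[0,0,0],"grip":0},{"travel":[15,0,0],"delta_rot":[0,0,0],"grip":0},{"travel":[17.5,0,0],"delta_rot":[0,0,0],"grip":0},{"travel":[20,0,0],"delta_rot":[0,0,0],"grip":0},{"travel":[22.5,0,0],"delta_rot":[0,0,0],"grip":0},{"travel":[25,0,0],"delta_rot":[0,0,0],"grip":0},{"travel":[27.5,0,0],"delta_rot":[0,0,0],"grip":0},{"travel":[30,0,0],"delta_rot":[0,0,0],"grip":0},{"travel":[32.5,0,0],"delta_rot":[0,0,0],"grip":0},{"travel":[35,0,0],"delta_rot":[0,0,0],"grip":0},{"travel":[37.5,0,0],"delta_rot":[0,0,0],"grip":0},{"travel":[40,0,0],"delta_rot":[0,0,0],"grip":0},{"travel":[42.5,0,0],"delta_rot":[0,0,0],"grip":0},{"travel":[45,0,0],"delta_rot":[0,0,0],"grip":0},{"travel":[47.5,0,0],"delta_rot":[0,0,0],"grip":0},{"travel":[50,0,0],"delta_rot":[0,0,0],"grip":0}]'
```

```text
clock: 17.55
tcp_pos: [0.5769, 0.0481, 0.0801]
tcp_rot: [[0.084, 0.996, 0.002], [0.996, -0.084, -0.002], [-0.002, 0.003, -1.0]]
force: [1.4, -2.4, 0.1]
finger_gap: 0.0001
```

```bash
python3 -m handwheel '[{"travel":[2,0,0],"delta_rot":[0,0,0],"grip":0},{"travel":[4,0,0],"delta_rot":[0,0,0],"grip":0},{"travel":[6,0,0],"delta_rot":[0,0,0],"grip":0},{"travel":[8,0,0],"delta_rot":[0,0,0],"grip":0},{"travel":[10,0,0],"delta_rot":[0,0,0],"grip":0},{"travel":[12,0,0],"delta_rot":[0,0,0],"grip":0},{"travel":[14,0,0],"delta_rot":[0,0,0],"grip":0}]'
python3 - <<'E'
from h import *; import cv2, pickle
o=sensors.get_obs(); c=imaging.calibration('wrist'); im=imaging.get_image('wrist')
cv2.imwrite('pics/w6.png',im); pickle.dump(c,open('w6.pkl','wb'))
print(o['clock'],o['tcp_pos'],o['force'],o['finger_gap'])
E
```

```text
clock: 18.25
tcp_pos: [0.578, 0.0621, 0.08]
tcp_rot: [[0.084, 0.996, 0.002], [0.996, -0.084, -0.002], [-0.002, 0.002, -1.0]]
force: [1.3, -2.8, 1.2]
finger_gap: 0.0002
18.25 [0.578  0.0621 0.08  ] [ 1.3408 -2.7624  1.226 ] 0.00020812480059552858
```

View pics/w6.png

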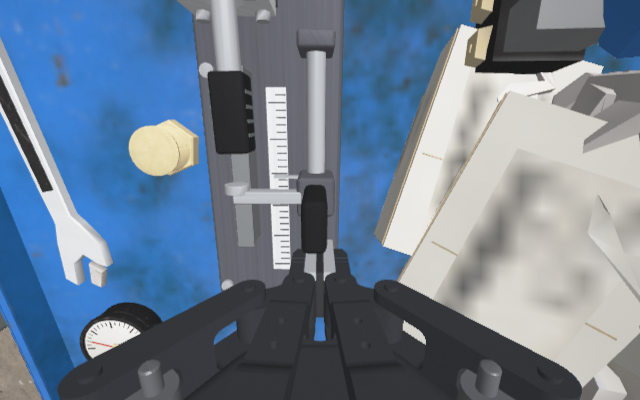

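The view shows the rod tail at px (235,152) and the disc front at (238,182), in line with a gap of about 17 mm. I'll approach and then creep.

```bash
python3 - <<'E'
from h import *; import pickle
c=pickle.load(open('w6.pkl','rb'))
print(ray(c,(236,152),.045)[1]-ray(c,(238,182),.05)[1])
E
python3 -m handwheel '[{"travel":[2,0,0],"delta_rot":[0,0,0],"grip":0},{"travel":[4,0,0],"delta_rot":[0,0,0],"grip":0},{"travel":[6,0,0],"delta_rot":[0,0,0],"grip":0},{"travel":[8,0,0],"delta_rot":[0,0,0],"grip":0},{"travel":[10,0,0],"delta_rot":[0,0,0],"grip":0}]'
python3 -m handwheel '[{"travel":[1,0,0],"delta_rot":[0,0,0],"grip":0},{"travel":[2,0,0],"delta_rot":[0,0,0],"grip":0}]'
python3 -m handwheel '[{"travel":[1,0,0],"delta_rot":[0,0,0],"grip":0},{"travel":[2,0,0],"delta_rot":[0,0,0],"grip":0}]'
```

```text
0.017967670154551973
clock: 18.8
tcp_pos: [0.5788, 0.0721, 0.08]
tcp_rot: [[0.084, 0.997, 0.002], [0.997, -0.084, -0.002], [-0.002, 0.002, -1.0]]
force: [0.3, -1.9, 1.1]
finger_gap: -0.0002
clock: 19.0
tcp_pos: [0.579, 0.074, 0.08]
tcp_rot: [[0.084, 0.996, 0.002], [0.996, -0.084, -0.002], [-0.002, 0.002, -1.0]]
force: [1.1, -2.2, 1.5]
finger_gap: 0.0003
clock: 19.2
tcp_pos: [0.5791, 0.0758, 0.08]
tcp_rot: [[0.084, 0.996, 0.002], [0.996, -0.084, -0.002], [-0.002, 0.002, -1.0]]
force: [1.0, -2.1, 1.6]
finger_gap: 0.0001
```

```bash
for i in 1; do python3 -m handwheel '[{"travel":[1,0,0],"delta_rot":[0,0,0],"grip":0},{"travel":[2,0,0],"delta_rot":[0,0,0],"grip":0}]' | grep -E "pos|force"; done
python3 -m handwheel '[{"travel":[0.5,0,0],"delta_rot":[0,0,0],"grip":0},{"travel":[1,0,0],"delta_rot":[0,0,0],"grip":0}]' | grep -E "pos|force"
python3 -m handwheel '[{"travel":[0.5,0,0],"delta_rot":[0,0,0],"grip":0},{"travel":[1,0,0],"delta_rot":[0,0,0],"grip":0}]' | grep -E "pos|force"
```

```text
tcp_pos: [0.5793, 0.0779, 0.08]
force: [0.5, -2.2, 2.3]
tcp_pos: [0.5794, 0.0789, 0.08]
force: [1.2, -1.6, 0.8]
tcp_pos: [0.5795, 0.0798, 0.08]
force: [0.9, -2.3, 0.6]
```

```bash
python3 -m handwheel '[{"travel":[0.5,0,0],"delta_rot":[0,0,0],"grip":0},{"travel":[1,0,0],"delta_rot":[0,0,0],"grip":0}]' | grep -E "pos|force"
python3 -m handwheel '[{"travel":[0.5,0,0],"delta_rot":[0,0,0],"grip":0},{"travel":[1,0,0],"delta_rot":[0,0,0],"grip":0}]' | grep -E "pos|force"
```

```text
tcp_pos: [0.5796, 0.0809, 0.08]
force: [0.9, -2.3, 1.9]
tcp_pos: [0.5797, 0.0816, 0.08]
force: [1.2, -2.8, 1.8]
```

```bash
python3 -m handwheel '[{"travel":[0.5,0,0],"delta_rot":[0,0,0],"grip":0},{"travel":[1,0,0],"delta_rot":[0,0,0],"grip":0}]' | grep -E "pos|force"
```

```text
tcp_pos: [0.5797, 0.0818, 0.08]
force: [0.6, -5.2, 2.6]
```

```bash
python3 -m handwheel '[{"travel":[0.5,0,0],"delta_rot":[0,0,0],"grip":0},{"travel":[0.5,0,0],"delta_rot":[0,0,0],"grip":0}]' | grep -E "pos|force"
```

```text
tcp_pos: [0.5797, 0.0818, 0.08]
force: [-0.3, -5.4, 2.5]
```

Contact is confirmed: the tool stalled at y=0.0818 and force rose from 2.3 to 5.4 N. I'll withdraw straight back, lift, and check.

```bash
python3 -m handwheel '[{"travel":[-2,0,0],"delta_rot":[0,0,0],"grip":0},{"travel":[-5,0,0],"delta_rot":[0,0,0],"grip":0},{"travel":[-12,0,0],"delta_rot":[0,0,0],"grip":0},{"travel":[-25,0,0],"delta_rot":[0,0,0],"grip":0},{"travel":[-40,0,-10],"delta_rot":[0,0,0],"grip":0},{"travel":[-60,0,-40],"delta_rot":[0,0,0],"grip":0},{"travel":[-60,0,-70],"delta_rot":[0,0,0],"grip":0},{"travel":[-60,-20,-70],"delta_rot":[0,0,0],"grip":0},{"travel":[-60,-20,-70],"delta_rot":[0,0,0],"grip":0}]'
python3 - <<'E'
from h import *; import cv2
im=imaging.get_image('wrist'); s=imaging.get_image('scene'); print(sensors.get_obs()['force'])
a=im[0:240,180:480]; b=cv2.resize(s[140:240,180:320],(420,300),interpolation=cv2.INTER_CUBIC)
a=cv2.resize(a,(375,300)); cv2.imwrite('pics/w7.png',np.hstack([a,b]))
E
```

```text
clock: 21.5
tcp_pos: [0.5533, 0.0238, 0.1515]
tcp_rot: [[0.086, 0.996, 0.003], [0.996, -0.086, -0.001], [-0.001, 0.003, -1.0]]
force: [-0.8, -0.7, -0.1]
finger_gap: 0.0001
[ 0.5375 -0.1671  0.3364]
```

View pics/w7.png

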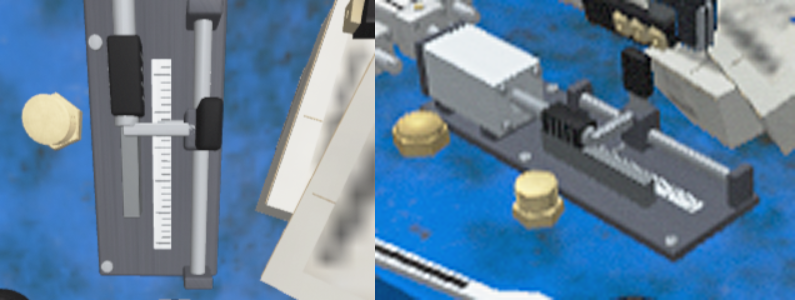

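The disc touches the rod's tail in both views (left crop at (126,118), right crop at (590,133)). The rod is in the bore and the arm is clear, so I'll hand in.

```bash
python3 - <<'E'
from cell import ticket
print(ticket.job_done())
E
```

```text
the job is handed in; nothing more can be done
None
```

The job is done and handed in at about 21.6 s of the 64 s allowed. The rod is in the bore against the bottomed piston, and the marker face is touching the rod's tail.

- **Piston:** The rod met it about 37 mm deep and pushed it with a steady drag of about 6 N for roughly 23 mm. It then stopped at TCP y = 0.140. The push rose to about 15 N with no further movement, within the 12–20 N you called plenty.
- **Release:** I eased the push to about 3 N before opening the fingers, so the rod was not pulled back.
- **Marker:** I pushed it by its tab with the closed fingers at about 2–3 N. At the rod's tail the tool stalled and the force rose to 5.4 N, so about 3 N between marker and rod.
- **Last checks:** The wrist and scene pictures both showed the rod in the bore and the disc against its tail. The arm was clear and the measured force was near zero. No check failed or disagreed.

Forces were only read at the end of each short move, so brief peaks in between were not seen. The 37 mm depth comes from the estimated mouth and tip positions, good to a few millimetres.

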